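Prove the bench stop button and re-arm the line

ROBOT

A 7-joint arm with a two-finger parallel gripper is mounted at the origin on the work surface. World frame = base frame: x ahead of the robot, y to its left, z up, the work surface at z = 0. Lengths are in m, angles in rad, forces in N, time in s.
With the tool pointing down it reaches from about 0.4 to 0.875 m from the base axis. Payload 19.3 kg.
Tool frame: the origin (TCP) lies between the finger pads; the fingertips stand 8 mm ahead of it and the grasp point (between the pads) lies 11 mm behind it; z points along the fingers, y is the line along which they close (so a half turn about z gives the same grasp; the last joint's range is limited). The gripper opens to 85 mm and grips with 20 to 120 N. Pads are 22 mm wide; open, the fingers measure 114 mm over their backs; the gripper's body (76 mm by 85 mm) begins 54 mm behind the grasp point. The pads swing forward as they close: fully open they stand 13 mm farther back than shut.
Start: joints at [-1.363, 0.521, -0.036, 1.599, 0.021, 1.021, -0.113], TCP at [0.171, 0.601, 0.239] pointing down, gripper open.
Joint ranges: [-2.91, 2.91], [-0.3, 2.13], [-1.5, 1.42], [0.17, 2.43], [-1.26, 4.41], [0.16, 1.93], [-2.52, 2.52]. Speed limits (rad/s): [1.89, 1.89, 2.39, 2.39, 3.01, 3.01, 3.01].

INTERFACE

Orientations are given as [roll, pitch, yaw] about the fixed x, y, z axes, in that order (R = Rz(yaw) Ry(pitch) Rx(roll)).
In Python, from cell import arm gives the robot as it stands.
- The arm moves only by the tool run_rows, called after "Call:" in YAML: its name, and indented under it one key for each argument. Schema: {"type":"object","properties":{"rows":{"type":"array","items":{"type":"object","properties":{"x":{"type":"number"},"y":{"type":"number"},"z":{"type":"number"},"yaw":{"type":"number"},"jaw":{"type":"number"}},"additionalProperties":false,"required":["jaw"]},"minItems":1,"maxItems":10},"only":{"type":"string"},"quiet":{"type":"boolean"},"lines":{"type":"string"}},"required":["rows"],"additionalProperties":false}. rows is a list of rows, 1 to 10 of them, each an object with the fields x, y, z (the shift in m), yaw (a turn about the tool's z in rad), jaw (the finger opening in m); a field left out counts as zero (the opening has to be given); each row shifts and turns the commanded pose from where the row before left it, along the tool's axes as they then stand; what a row does not reach is not made up. A row lasts 1/10 s, in which the tool goes at most 0.05 m and 0.15 rad, less where a joint would pass 70% of its speed; a pose out of reach is approached as far as the arm can. The fingers move at their own pace and stop on an object; the grip force is fixed at half the most. Time passes only in rows, so rows that do not move let the fingers close. The tool returns the time, the measured TCP pose, the force, the opening and the grip force at its end. only (a regular expression) keeps the lines of the reply that match it, lines (a string "A,B") keeps lines A to B, and quiet returns only ok. Input that does not fit is refused with a message, and nothing moves.
- arm.get_state(): the state, without advancing time (a new reading comes with each control period).
- arm.get_image(name): name is "scene" or "top"; returns (picture, depth): 400x640x3 uint8, blue, green, red; 400x640 float32, m along the optical axis (not along the pixel's ray), 0 where there is no reading.
- arm.camera_params(name): a dict with "intrinsics" (3x3 intrinsics, pixels), "origin" and "attitude" of the camera in the world. Camera axes: x right, y down, z forward; pixel columns grow to the right and rows downward; lengths in m; the calibration is good to about 2 mm. A picture is of the moment at which its call begins. camera_params takes no time and is no camera call.
- arm.hand_in(): hands the job in; it is judged then, once.
The state is a dict: "time_s": time; "joint_pos": joint angles; "qd": joint speeds; "joint_torque": joint torques, N m; "tcp_pos": TCP position; "eef_rot": TCP orientation; "contact_force": force on the tool from outside, world axes, zero at the start; "wrist_torque": the same for the moment, N m; "finger_gap": finger opening in m; "finger_force": force on a finger pad.
Only numpy, scipy, OpenCV 4.12 (cv2) and the standard library are available. Lean on these libraries where they do the work, as an engineer would, in place of code of your own. Each camera call takes 0.05 s, during which the arm holds its last target. There are 200 camera calls.

TASK

Check the stop station of the compressor bench: with the fingertips, push the big mushroom button straight in until it latches, let go so that it stays in by itself, then push one of its ears round clockwise (seen from above) until the latch lets go and the button pops out. Then press the flat round button on the smaller box fully in to re-arm the line, and let go. Do not grip the mushroom between the fingers, do not press the re-arm button while the mushroom is in, and leave everything else on the bench where it lies.

Things in the scene. Friction and masses are not known exactly. Their poses are not given: they have to be found in the camera images.
- stop_box: larger grey box, 112 x 112 x 70 tall, fixed, left or right of the smaller box; origin at the centre of its underside. On its top, on its vertical centre line: a collar (29 radius up to 74 above the bench, then 23 radius up to 85) and above it the black mushroom button with two ears, which point to the box's +y and -y when untwisted
- stop_top (a point): centre of the flat top of the mushroom head, on its axis, 124 above the bench when out; moves and turns with the head; z up, y towards ear a. The head is round, 28 radius, 24 thick (underside 100 above the bench when out). Head and ears sit 9 lower when latched in
- ear_a (a point): on the top face of one ear, 40 from the axis, mid-width; moves with it. The ears stick out from the head, half a turn apart, to 50 from the axis; each is 16 wide and 20 tall (100 to 120 above the bench when out, 91 to 111 latched), nothing beneath but the box top at 70
- ear_b (a point): the same point on the other ear
- stop (a joint): how far the mushroom is pushed in, m: 0 is out, 0.011 is the end stop. A return spring (4 N when out, 8 N fully in) pushes it out; past about 0.0095 an inside latch snaps (about 11 N in all is needed to get there), and when let go it then stays at about 0.009
- stop_twist (a joint): how far the head is twisted, rad: 0 at rest, grows clockwise seen from above, end stop at 0.9; a light spring (0.04 to 0.14 N m) turns it back to 0 when let go. A latched head pops out by itself at 0.5 to 0.62 rad
- reset_box: smaller grey box, 80 x 80 x 60 tall, fixed to the bench, with one flat round black push button (18 radius) in a metal ring (26 radius, up to 72 above the bench) at the centre of its top; origin at the centre of its underside
- reset_top (a point): centre of the top face of the flat round re-arm button, 82 above the bench when out; moves with it
- reset (a joint): how far the re-arm button is pushed in, m: 0 out, 0.006 fully in (about 5 N); springs back when let go
- drier: copper filter drier, spindle-shaped, 120 long, 28 diameter, lying between the two boxes; origin under its middle
- screwdriver: screwdriver lying on the bench to one side
- wrench: wrench lying on the bench to one side
- flux_can: closed aluminium can, 60 diameter, 75 tall; origin at centre of its underside
- fan_motor: square aluminium fan motor 65 x 65 x 45 with a shaft on top up to 85 high; origin at centre of its underside
- flare_union: standing brass fitting, 28 diameter, 36 tall; origin at centre of its underside
- u_bend: bent copper tube, 100 x 42 x 10, lying flat; origin at its middle on the bench
Not all that is in view belongs to the job. Leave any blue or green look-alike of the reset_box alone.

How it is judged:
On the way, in this order (a step that is already met when the one before it is completed fails the run):
1. the mushroom is latched in and stays in with nothing touching it (value of joint stop above 0.0075 m and contact force between each of the arm, the fingers and stop_box below 0.3 N), for 0.2 s.
2. an ear is pushed round clockwise (value of joint stop_twist above 0.3 rad and contact force between anything else and stop_box above 0.2 N), for 0.02 s.
3. the mushroom has popped out (value of joint stop below 0.002 m), for 0.1 s.
4. the re-arm button is pressed fully in while the mushroom is out (value of joint reset above 0.0048 m and value of joint stop below 0.002 m), for 0.05 s.
At the end, for the whole second after the job is handed in: The mushroom is out (joint under 2 mm) and turned back (twist under 0.12 rad), and the re-arm button is out again (under 1.5 mm) (value of joint stop below 0.002 m and value of joint stop_twist below 0.12 rad and value of joint reset below 0.0015 m); the robot touches nothing.
It fails at once if the re-arm button is pressed while the mushroom is in (value of joint reset above 0.003 m and value of joint stop above 0.004 m).
It fails at once if the mushroom head or an ear is taken between the fingers ((horizontal distance between the grasp point and stop_top below 0.022 m and z of the grasp point in the frame of stop_top below 0.004 m and contact force between the fingers and stop_box above 1 N) or (horizontal distance between the grasp point and ear_a below 0.008 m and z of the grasp point in the frame of ear_a below 0.004 m and contact force between the fingers and stop_box above 1 N) or (horizontal distance between the grasp point and ear_b below 0.008 m and z of the grasp point in the frame of ear_b below 0.004 m and contact force between the fingers and stop_box above 1 N)).
It fails at once if something else on the bench is moved by more than 15 mm or lifted (distance of any of drier, screwdriver, wrench, flux_can, fan_motor, flare_union, u_bend from where it was at the start of the episode above 0.015 m).
It also fails if it takes over 48 s, if anything falls off the work surface, if the arm or the gripper's body presses on something with over 40 N, if the wrist force passes 120 N, or if a joint passes its speed limit or range.

## Working session

There is one attempt and no reset: what is moved stays moved. The work goes in short steps, Python scripts to look and compute and a tool call to move; the robot and the scene stay as the last step left them, time stands still between calls to the robot, and variables do not carry over. Pictures are saved under pics/ and viewed, at most 10 in all, crops included, and the job is handed in when it is done.

```bash
mkdir -p pics; python3 - <<'E'
from cell import arm
import cv2,numpy as np
for n in("scene","top"):
    im,d=arm.get_image(n); cv2.imwrite(f"pics/{n}0.png",im); np.save(f"pics/{n}0.npy",d)
    print(n,arm.camera_params(n))
s=arm.get_state(); print({k:np.round(v,3).tolist() for k,v in s.items()})
E
```

```text
scene {'intrinsics': array([[462.72953576,   0.        , 322.86228767],
       [  0.        , 462.72953576, 202.58136704],
       [  0.        ,   0.        ,   1.        ]]), 'origin': array([ 0.9697177 , -0.72158318,  0.93503746]), 'attitude': array([-2.35280671,  0.02127329,  0.47212955])}
top {'intrinsics': array([[406.81628878,   0.        , 314.67937905],
       [  0.        , 406.81628878, 203.16993537],
       [  0.        ,   0.        ,   1.        ]]), 'origin': array([0.38793198, 0.01878456, 1.25499884]), 'attitude': array([-2.95336512, -0.01603948, -1.55744346])}
{'time_s': 0.1, 'joint_pos': [-1.363, 0.522, -0.036, 1.6, 0.021, 1.021, -0.113], 'qd': [0.0, -0.001, 0.002, -0.0, 0.001, -0.002, -0.001], 'joint_torque': [0.003, -92.848, 1.984, -37.054, 0.018, 0.005, -0.0], 'tcp_pos': [0.171, 0.601, 0.239], 'eef_rot': [-3.141, 0.0, 2.864], 'contact_force': [0.237, 0.356, -0.737], 'wrist_torque': [-0.015, -0.044, -0.005], 'finger_force': 0.0, 'finger_gap': 0.085}
```

View pics/scene0.png

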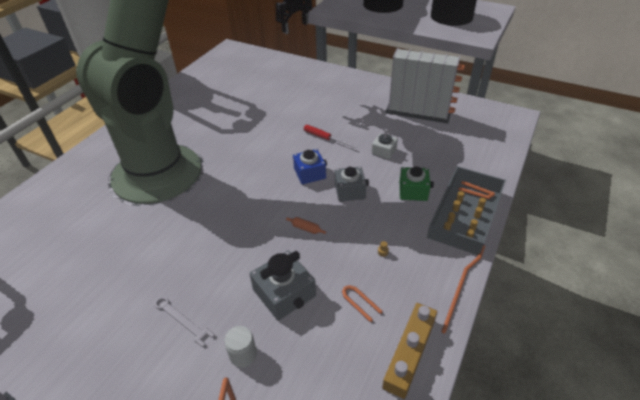

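View pics/top0.png

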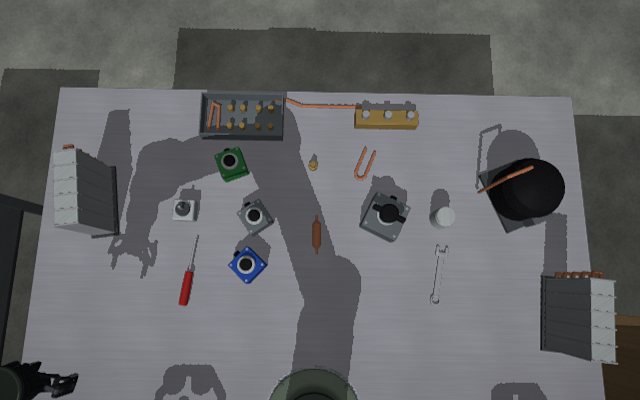

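The scene view shows the stop box near (282,283), the grey reset box near (350,183), and blue and green decoys at (310,165) and (415,183). In the top view, the stop box is near (385,215), the reset box near (254,215), and the drier between them at (316,235).

```bash
cat > h.py <<'E'
from cell import arm
import numpy as np,cv2
from scipy.spatial.transform import Rotation as R
def cam(n):
    p=arm.camera_params(n); return p["intrinsics"],R.from_euler("xyz",p["attitude"]).as_matrix(),p["origin"]
def cloud(n,d):
    K,Rm,o=cam(n); v,u=np.mgrid[:400,:640]
    return (np.stack([(u-K[0,2])/K[0,0],(v-K[1,2])/K[1,1],np.ones_like(d)],-1)*d[...,None])@Rm.T+o
def ray(n,u,v,z):
    K,Rm,o=cam(n); r=Rm@np.array([(u-K[0,2])/K[0,0],(v-K[1,2])/K[1,1],1]); return o+r*(z-o[2])/r[2]
E
python3 - <<'E'
from h import *
for n,a,b in(("top",(387,214),(254,216)),("scene",(280,280),(350,182))):
    d=np.load(f"pics/{n}0.npy"); im=cv2.imread(f"pics/{n}0.png"); P=cloud(n,d)
    g=im.max(-1)
    for nm,(u,v),r in(("stop",a,34),("reset",b,24)):
        q=np.zeros(d.shape,bool); q[v-r:v+r,u-r:u+r]=1
        z=P[...,2]; 
        print(n,nm,"hist",np.histogram(z[q],bins=np.arange(0,.15,.01))[0])
        lo,hi=((.06,.074) if nm=="stop" else (.052,.065))
        m=q&(z>lo)&(z<hi); print(" boxtop",cv2.minAreaRect(P[m][:,:2].astype(np.float32)*1000),np.median(z[m]))
        m=q&(z>(.095 if nm=="stop" else .077))
        p=P[m]; print(" btn",len(p),p.min(0).round(3),p.max(0).round(3),cv2.minAreaRect(p[:,:2].astype(np.float32)*1000))
        dk=(q&(g<45)).astype(np.uint8); 
        if nm=="stop":
            t=p[p[:,2]>.1215]; print(" head",len(t),cv2.minEnclosingCircle(t[:,:2].astype(np.float32)*1000),np.median(t[:,2]))
            e=p[(p[:,2]<.122)]; print(e[:,2].min())
        c=cv2.resize(im[v-40:v+40,u-50:u+50],(800,640),interpolation=cv2.INTER_CUBIC)
        cv2.imwrite(f"pics/{n}_{nm}.png",cv2.resize(c,(400,300)))
A=[[cv2.imread(f"pics/{n}_{m}.png") for m in("stop","reset")] for n in("top","scene")]
cv2.imwrite("pics/c.png",np.vstack([np.hstack(r) for r in A]))
E
```

```text
top stop hist [1342   28   26   35   42   23  586  419    6    0   10  153  240    0]
 boxtop ((580.0946044921875, -207.87936401367188), (111.56509399414062, 113.35795593261719), 64.24019622802734) 0.06944410476154561
 btn 425 [ 0.388 -0.254  0.107] [0.606 0.019 1.255] ((510.7127380371094, -96.1824951171875), (87.54053497314453, 324.81805419921875), 31.799177169799805)
 head 193 ((479.8200988769531, -112.30206298828125), 160.0849609375) 0.12356910805562382
0.10665331618716234
top reset hist [540  13  17  30  17 335 184 124  75   0   0   0   0   0]
 boxtop ((573.1569213867188, 181.75900268554688), (79.86613464355469, 79.86328887939453), 34.157630920410156) 0.058742494949098
 btn 125 [0.388 0.019 0.077] [0.589 0.197 1.255] ((492.9278564453125, 100.92455291748047), (264.5728759765625, 32.949462890625), 45.13561248779297)
scene stop hist [1357   96  107  151  206  148  436  956   96    0   46  174  425    0]
 boxtop ((579.3330688476562, -208.59165954589844), (112.6053237915039, 114.09014129638672), 63.95419692993164) 0.0707413252152238
 btn 665 [ 0.553 -0.722  0.101] [ 0.97  -0.163  0.935] ((747.7222900390625, -464.46728515625), (89.70548248291016, 673.4352416992188), 33.220069885253906)
 head 358 ((766.9786376953125, -454.74127197265625), 335.12353515625) 0.12412857122600329
0.10143935216161404
scene reset hist [1077   72   84   96   93  150  266   97   84    0    0    0    0    0]
 boxtop ((573.930908203125, 180.18804931640625), (80.49299621582031, 82.23130798339844), 34.163204193115234) 0.06073010970741727
 btn 108 [ 0.555 -0.722  0.077] [0.97  0.197 0.935] ((776.08251953125, -259.4743347167969), (33.64410400390625, 1001.51123046875), 24.658933639526367)
```

View pics/c.png

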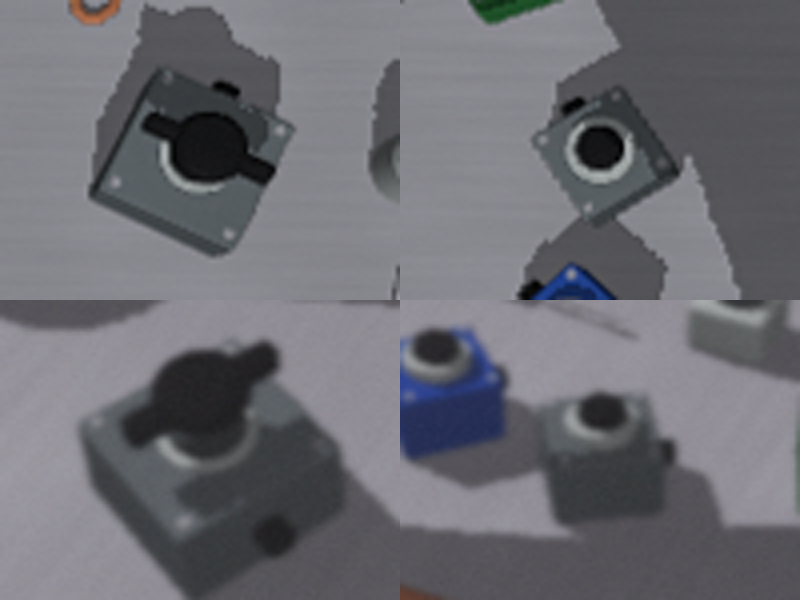

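The crops show the mushroom with its ears at upper left and lower right in the top view, and the flat re-arm button centred in its ring on the grey box. The no-depth pixels spoiled the button fits, so I'm refitting without them.

```bash
python3 - <<'E'
from h import *
for n,a,b in(("top",(387,214),(254,216)),("scene",(280,275),(350,178))):
    d=np.load(f"pics/{n}0.npy"); P=cloud(n,d); z=P[...,2]
    ok=(d>0)&(z<.14)
    xy=P[...,:2]
    for nm,c,lo,hi in(("head",(.58,-.208),.1215,.14),("ears",(.58,-.208),.112,.1215),("all",(.58,-.208),.108,.14),("reset",(.5735,.181),.078,.095)):
        m=ok&(np.hypot(*(xy-c).transpose(2,0,1))<.065)&(z>lo)&(z<hi)
        p=(xy[m]*1000).astype(np.float32)
        print(n,nm,len(p),np.median(z[m]).round(4),cv2.minEnclosingCircle(p),cv2.minAreaRect(p), p.mean(0))
# obstacles
d=np.load("pics/top0.npy");P=cloud("top",d)
q=(d>0)&(P[...,2]>.02)&(P[...,2]<.4)
nl,l,st,ce=cv2.connectedComponentsWithStats(q.astype(np.uint8))
for i in range(1,nl):
    if st[i,4]>25: p=P[l==i];print(p.min(0).round(3),p.max(0).round(3))
E
```

```text
top head 171 0.1233 ((582.0552978515625, -207.21324157714844), 46.410858154296875) ((580.6477661132812, -206.35009765625), (82.408203125, 48.110267639160156), 36.1431770324707) [ 580.39966 -207.64453]
top ears 215 0.1189 ((579.2888793945312, -207.6166229248047), 49.13887023925781) ((580.09375, -208.03970336914062), (92.10325622558594, 52.40809631347656), 87.86466217041016) [ 577.799   -206.81929]
top all 398 0.1208 ((579.2717895507812, -207.16273498535156), 49.523704528808594) ((579.3065795898438, -207.44940185546875), (92.15550231933594, 53.55746841430664), 89.91533660888672) [ 578.81067 -206.54196]
top reset 105 0.0809 ((573.9886474609375, 182.01853942871094), 17.971595764160156) ((572.5194091796875, 181.13702392578125), (32.45010757446289, 32.68190383911133), 89.75060272216797) [573.46344 181.97882]
scene head 338 0.124 ((577.99169921875, -209.32269287109375), 46.71357727050781) ((579.1130981445312, -210.15066528320312), (50.98347091674805, 81.44003295898438), 4.021613121032715) [ 580.0415 -209.1306]
scene ears 237 0.1192 ((582.4136962890625, -209.26373291015625), 50.1309890747070
[... 829 characters left out ...]
23  0.021] [0.877 0.246 0.038]
[0.863 0.18  0.021] [0.878 0.195 0.038]
[0.861 0.141 0.024] [0.878 0.157 0.036]
[0.515 0.608 0.02 ] [0.743 0.705 0.216]
[0.689 0.212 0.02 ] [0.792 0.313 0.086]
[ 0.555 -0.694  0.025] [ 0.748 -0.502  0.22 ]
[0.737 0.003 0.02 ] [0.753 0.022 0.04 ]
[ 0.508 -0.278  0.021] [ 0.652 -0.135  0.129]
[0.561 0.365 0.02 ] [0.627 0.433 0.085]
[0.52  0.129 0.021] [0.627 0.233 0.088]
[ 0.552 -0.412  0.021] [ 0.61  -0.354  0.08 ]
[ 0.488 -0.016  0.02 ] [0.568 0.009 0.032]
[0.379 0.145 0.02 ] [0.485 0.252 0.086]
[0.313 0.369 0.02 ] [0.411 0.398 0.03 ]
[ 0.197 -0.764  0.02 ] [ 0.424 -0.675  0.217]
[0.141 0.525 0.243] [0.211 0.668 0.4  ]
[ 0.059 -0.071  0.02 ] [0.094 0.07  0.118]
```

Stop axis is at (0.580, -0.2075) with the top at 0.124, and the ears lie along the 64° line. The re-arm button is at (0.574, 0.181), top at 0.082. Both views agree, and the sizes and heights match the text. I'm swinging round on an arc with the fingers closed.

Call:
run_rows:
  rows:
    - {"x": -0.02,"yaw": 0.04,"jaw": 0}
    - {"x": -0.048,"yaw": 0.08,"jaw": 0}
    - {"x": -0.048,"yaw": 0.08,"jaw": 0}
    - {"x": -0.048,"yaw": 0.08,"jaw": 0}
    - {"x": -0.048,"yaw": 0.08,"jaw": 0}
    - {"x": -0.048,"yaw": 0.08,"jaw": 0}
    - {"x": -0.048,"yaw": 0.08,"jaw": 0}
    - {"x": -0.048,"yaw": 0.08,"jaw": 0}
    - {"x": -0.048,"yaw": 0.08,"jaw": 0}
    - {"x": -0.048,"yaw": 0.08,"jaw": 0}

```text
time_s: 1.1
tcp_pos: [0.5319, 0.3415, 0.239]
eef_rot: [-3.141, 0.0, 2.099]
contact_force: [0.3, 0.5, -0.0]
finger_gap: -0.0004
finger_force: 0.0
```

```bash
cat >> h.py <<'E'
def go(x,y,z,yaw=None):
    "remaining shift in the tool's axes, and turn"
    s=arm.get_state(); M=R.from_euler("xyz",s["eef_rot"]).as_matrix(); e=M.T@(np.array([x,y,z])-s["tcp_pos"])
    t=None if yaw is None else round(float((s["eef_rot"][2]-yaw+np.pi)%(2*np.pi)-np.pi),3)
    print("tcp",np.round(s["tcp_pos"],4),"rpy",np.round(s["eef_rot"],3),"F",np.round(s["contact_force"],1),"gap",round(float(s["finger_gap"]),4),"t",s["time_s"],"\n shift",e.round(4),"turn",t)
E
python3 -c "
from h import *
go(.58,-.2075,.239,1.119)"
```

```text
tcp [0.5319 0.3415 0.239 ] rpy [-3.141  0.     2.099] F [ 0.3  0.5 -0. ] gap -0.0004 t 1.1 
 shift [-4.983e-01 -2.352e-01  3.000e-04] turn 0.98
```

Call:
run_rows:
  rows:
    - {"x": -0.048,"y": -0.002,"yaw": 0.1,"jaw": 0}
    - {"x": -0.048,"y": -0.002,"yaw": 0.1,"jaw": 0}
    - {"x": -0.048,"y": -0.002,"yaw": 0.1,"jaw": 0}
    - {"x": -0.048,"y": -0.002,"yaw": 0.1,"jaw": 0}
    - {"x": -0.048,"y": -0.002,"yaw": 0.1,"jaw": 0}
    - {"x": -0.048,"y": -0.002,"yaw": 0.1,"jaw": 0}
    - {"x": -0.048,"y": -0.002,"yaw": 0.1,"jaw": 0}
    - {"x": -0.048,"y": -0.002,"yaw": 0.1,"jaw": 0}
    - {"x": -0.048,"y": -0.002,"yaw": 0.1,"jaw": 0}
    - {"x": -0.048,"y": -0.002,"yaw": 0.08,"jaw": 0}

```text
time_s: 2.1
tcp_pos: [0.5486, -0.1193, 0.2392]
eef_rot: [3.141, 0.0, 1.118]
contact_force: [1.3, -0.5, -0.6]
finger_gap: -0.0002
finger_force: 0.0
```

```bash
python3 -c "
from h import *
go(.58,-.2075,.16,1.119)"
```

```text
tcp [ 0.5486 -0.1193  0.2392] rpy [3.141 0.    1.118] F [ 1.3 -0.5 -0.6] gap -0.0002 t 2.1 
 shift [-0.0655  0.0668  0.0792] turn -0.001
```

Call:
run_rows:
  rows:
    - {"x": -0.03,"y": 0.03,"z": 0.01,"jaw": 0}
    - {"x": -0.03,"y": 0.03,"z": 0.02,"jaw": 0}
    - {"x": -0.0055,"y": 0.0068,"z": 0.03,"jaw": 0}
    - {"z": 0.019,"jaw": 0}
    - {"jaw": 0}
    - {"jaw": 0}

```text
time_s: 2.7
tcp_pos: [0.5812, -0.205, 0.1607]
eef_rot: [-3.141, 0.0, 1.123]
contact_force: [0.1, 0.0, 0.3]
finger_gap: -0.0002
finger_force: 0.0
```

```bash
python3 - <<'E'
from h import *
go(.58,-.2075,.132,1.119)
im,d=arm.get_image("scene"); cv2.imwrite("pics/s1.png",cv2.resize(im[150:330,180:380],(800,600)[::1]))
E
```

```text
tcp [ 0.5812 -0.205   0.1607] rpy [-3.141  0.     1.123] F [0.1 0.  0.3] gap -0.0002 t 2.7 
 shift [-0.0028  0.      0.0287] turn 0.004
```

View pics/s1.png

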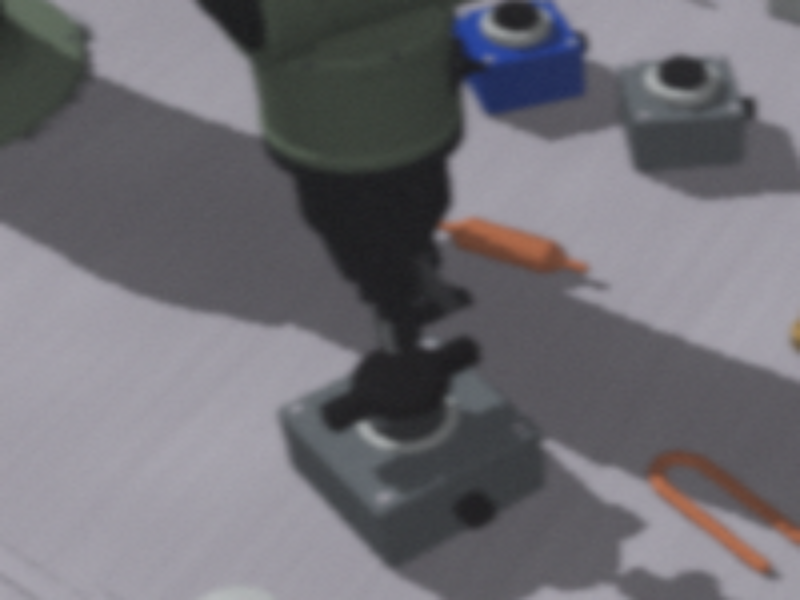

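The closed fingertips at (400,345) stand centred over the mushroom head at (400,380), and nothing else is near. Descending.

Call:
run_rows:
  rows:
    - {"x": -0.0028,"z": 0.012,"jaw": 0}
    - {"z": 0.012,"jaw": 0}
    - {"z": 0.004,"jaw": 0}
    - {"z": 0.003,"jaw": 0}
    - {"z": 0.003,"jaw": 0}
    - {"z": 0.003,"jaw": 0}
    - {"jaw": 0}

```text
time_s: 3.45
tcp_pos: [0.5799, -0.207, 0.1232]
eef_rot: [-3.141, -0.0, 1.124]
contact_force: [-1.4, 1.0, 2.0]
finger_gap: -0.0003
finger_force: 1.3
```

Call:
run_rows:
  rows:
    - {"z": 0.001,"jaw": 0}
    - {"z": 0.001,"jaw": 0}
    - {"jaw": 0}

```text
time_s: 3.75
tcp_pos: [0.58, -0.207, 0.1214]
eef_rot: [-3.141, -0.0, 1.124]
contact_force: [-2.3, 0.9, 6.2]
finger_gap: 0.0004
finger_force: 3.3
```

Call:
run_rows:
  rows:
    - {"z": 0.001,"jaw": 0}
    - {"z": 0.001,"jaw": 0}
    - {"jaw": 0}

```text
time_s: 4.05
tcp_pos: [0.5803, -0.2071, 0.1206]
eef_rot: [3.141, -0.001, 1.124]
contact_force: [-7.7, 5.2, 24.8]
finger_gap: 0.0001
finger_force: 12.2
```

Call:
run_rows:
  rows:
    - {"z": 0.001,"jaw": 0}
    - {"z": 0.001,"jaw": 0}
    - {"jaw": 0}

```text
time_s: 4.35
tcp_pos: [0.5807, -0.2074, 0.1202]
eef_rot: [3.14, -0.002, 1.123]
contact_force: [-14.8, 7.8, 50.9]
finger_gap: -0.0
finger_force: 25.5
```

That is the end stop. Lifting off to check the latch.

Call:
run_rows:
  rows:
    - {"z": -0.01,"jaw": 0}
    - {"z": -0.03,"jaw": 0}
    - {"z": -0.04,"jaw": 0}
    - {"z": -0.02,"jaw": 0}
    - {"x": 0.04,"jaw": 0}
    - {"x": 0.04,"jaw": 0}
    - {"jaw": 0}

```text
time_s: 5.05
tcp_pos: [0.617, -0.129, 0.2169]
eef_rot: [-3.141, -0.003, 1.131]
contact_force: [-0.1, -0.4, -0.9]
finger_gap: 0.0005
finger_force: 0.0
```

```bash
python3 - <<'E'
from h import *
im,d=arm.get_image("scene"); P=cloud("scene",d); z=P[...,2]
m=(d>0)&(np.hypot(P[...,0]-.58,P[...,1]+.208)<.02)&(z<.14)&(z>.1); print("head z",np.median(z[m]),m.sum())
c=np.array([.58,-.2075]); t=np.array([.899,-.438]); r=np.array([.438,.899])
for s in(1,-1):
    p=c+s*(44*r-32*t)/1000; print(s,p); go(*p,.16,1.119)
cv2.imwrite("pics/s2.png",cv2.resize(im[150:330,180:380],(800,600)))
E
```

```text
head z 0.11567936811441037 205
1 [ 0.570504 -0.153928]
tcp [ 0.6157 -0.1321  0.2169] rpy [-3.141e+00 -1.000e-03  1.128e+00] F [-0.7 -1.8  0.1] gap -0.0002 t 5.1 
 shift [-0.0392 -0.0315  0.0569] turn 0.009
-1 [ 0.589496 -0.261072]
tcp [ 0.6157 -0.1321  0.2169] rpy [-3.141e+00 -1.000e-03  1.128e+00] F [-0.7 -1.8  0.1] gap -0.0002 t 5.1 
 shift [-0.1278  0.0316  0.0568] turn 0.009
```

The head stands at 0.1157, so it is latched and holding by itself. Next is the side of ear one at +y.

Call:
run_rows:
  rows:
    - {"x": -0.02,"y": -0.016,"jaw": 0}
    - {"x": -0.0192,"y": -0.0155,"yaw": 0.009,"jaw": 0}
    - {"z": 0.03,"jaw": 0}
    - {"z": 0.026,"jaw": 0}
    - {"jaw": 0}

```text
time_s: 5.6
tcp_pos: [0.5675, -0.1571, 0.1588]
eef_rot: [-3.138, 0.002, 1.114]
contact_force: [0.3, 0.4, 1.2]
finger_gap: 0.0001
finger_force: 0.0
```

```bash
python3 - <<'E'
from h import *
go(.5705,-.1539,.100,1.119)
im,d=arm.get_image("scene"); cv2.imwrite("pics/s3.png",cv2.resize(im[150:330,180:380],(800,600)))
E
```

```text
tcp [ 0.5675 -0.1571  0.1588] rpy [-3.138e+00  2.000e-03  1.114e+00] F [0.3 0.4 1.2] gap 0.0001 t 5.6 
 shift [0.0043 0.0015 0.0588] turn -0.005
```

View pics/s3.png

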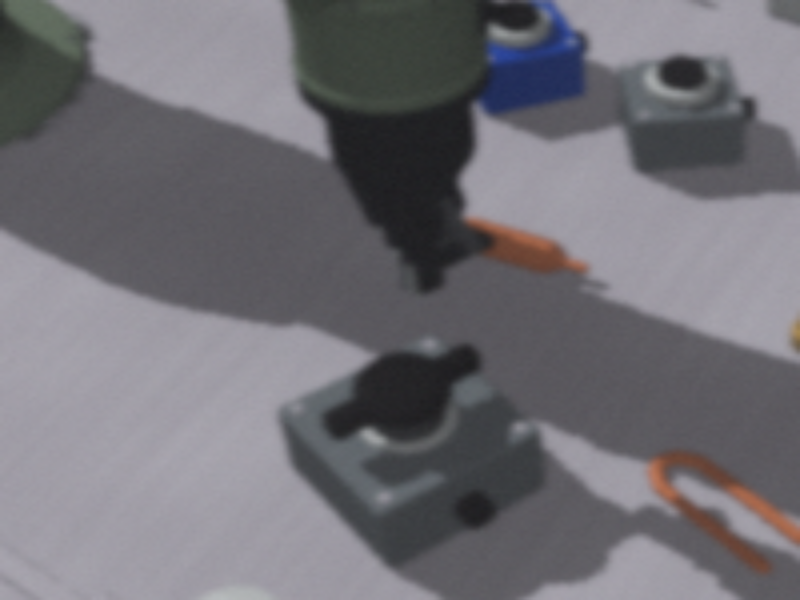

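The head sits lower now, ear one is at (460,360), and the fingertips at (425,285) hover on its counter-clockwise side. Lowering beside it.

Call:
run_rows:
  rows:
    - {"x": 0.0043,"z": 0.02,"jaw": 0}
    - {"z": 0.02,"jaw": 0}
    - {"z": 0.017,"jaw": 0}
    - {"jaw": 0}
    - {"jaw": 0}

```text
time_s: 6.15
tcp_pos: [0.5717, -0.1534, 0.1056]
eef_rot: [3.14, -0.0, 1.114]
contact_force: [0.5, -1.2, -0.0]
finger_gap: 0.0001
finger_force: 0.0
```

```bash
python3 -c "
from h import *
go(.5705,-.1539,.1,1.119)"
```

```text
tcp [ 0.5717 -0.1534  0.1056] rpy [ 3.14  -0.     1.114] F [ 0.5 -1.2 -0. ] gap 0.0001 t 6.15 
 shift [-0.0009 -0.0009  0.0056] turn -0.005
```

Call:
run_rows:
  rows:
    - {"x": -0.001,"y": 0.005,"z": 0.005,"jaw": 0}
    - {"y": 0.005,"jaw": 0}
    - {"y": 0.005,"jaw": 0}
    - {"y": 0.005,"jaw": 0}
    - {"y": 0.005,"jaw": 0}
    - {"y": 0.004,"jaw": 0}
    - {"jaw": 0}

```text
time_s: 6.85
tcp_pos: [0.5972, -0.167, 0.0993]
eef_rot: [3.141, 0.0, 1.115]
contact_force: [-1.2, 2.0, -1.5]
finger_gap: 0.0001
finger_force: 1.1
```

```bash
python3 -c "
from h import *
go(.6055,-.1709,.1,1.119)"
```

```text
tcp [ 0.5972 -0.167   0.0993] rpy [3.141 0.    1.115] F [-1.2  2.  -1.5] gap 0.0001 t 6.85 
 shift [ 0.0002  0.0092 -0.0007] turn -0.004
```

Call:
run_rows:
  rows:
    - {"y": 0.004,"jaw": 0}
    - {"y": 0.003,"jaw": 0}
    - {"y": 0.002,"jaw": 0}
    - {"jaw": 0}
    - {"jaw": 0}

```text
time_s: 7.35
tcp_pos: [0.6049, -0.1705, 0.0993]
eef_rot: [3.142, 0.0, 1.115]
contact_force: [-1.7, 1.4, -1.0]
finger_gap: 0.0004
finger_force: 1.2
```

```bash
python3 - <<'E'
from h import *
go(.6055,-.1709,.1,1.119)
im,d=arm.get_image("scene"); P=cloud("scene",d); z=P[...,2]
m=(d>0)&(np.hypot(P[...,0]-.58,P[...,1]+.208)<.02)&(z<.14)&(z>.1); print("head z",np.median(z[m]),m.sum())
cv2.imwrite("pics/s4.png",cv2.resize(im[150:330,180:380],(800,600)))
E
```

```text
tcp [ 0.6049 -0.1705  0.0993] rpy [3.142 0.    1.115] F [-1.7  1.4 -1. ] gap 0.0004 t 7.35 
 shift [-0.0001  0.0007 -0.0007] turn -0.004
head z 0.12449921567354605 213
```

View pics/s4.png

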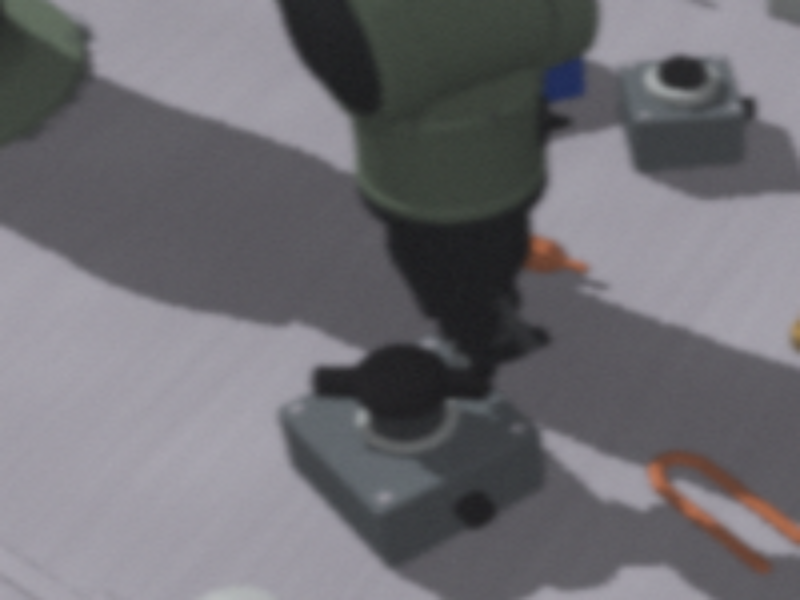

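The head turned about 0.6 rad, with the ears at (335,380) and (480,380), and it popped up to 0.1245. Backing off the way I came so the head turns back, then up.

Call:
run_rows:
  rows:
    - {"y": -0.012,"jaw": 0}
    - {"y": -0.015,"jaw": 0}
    - {"y": -0.02,"jaw": 0}
    - {"x": 0.01,"jaw": 0}
    - {"z": -0.04,"jaw": 0}
    - {"z": -0.045,"jaw": 0}
    - {"jaw": 0}

```text
time_s: 8.1
tcp_pos: [0.5701, -0.1417, 0.1897]
eef_rot: [3.134, -0.002, 1.115]
contact_force: [0.8, -1.3, -0.7]
finger_gap: 0.0
finger_force: 0.0
```

```bash
python3 - <<'E'
from h import *
go(.574,.181,.16,1.75)
E
```

```text
tcp [ 0.5701 -0.1417  0.1897] rpy [ 3.134e+00 -2.000e-03  1.115e+00] F [ 0.8 -1.3 -0.7] gap 0.0 t 8.1 
 shift [ 0.2914 -0.1389  0.0292] turn -0.635
```

Call:
run_rows:
  rows:
    - {"x": 0.036,"y": -0.017,"jaw": 0}
    - {"x": 0.036,"y": -0.017,"jaw": 0}
    - {"x": 0.036,"y": -0.017,"jaw": 0}
    - {"x": 0.036,"y": -0.017,"jaw": 0}
    - {"x": 0.036,"y": -0.017,"jaw": 0}
    - {"x": 0.036,"y": -0.017,"jaw": 0}
    - {"x": 0.036,"y": -0.017,"jaw": 0}
    - {"x": 0.036,"y": -0.018,"jaw": 0}
    - {"z": 0.04,"jaw": 0}
    - {"jaw": 0}

```text
time_s: 9.1
tcp_pos: [0.5691, 0.1791, 0.1409]
eef_rot: [-3.139, 0.004, 1.117]
contact_force: [0.1, -1.4, -0.3]
finger_gap: 0.0001
finger_force: 0.0
```

```bash
python3 - <<'E'
from h import *
im,d=arm.get_image("scene"); P=cloud("scene",d); z=P[...,2]; go(.5737,.1805,.089)
m=(d>0)&(np.hypot(P[...,0]-.58,P[...,1]+.208)<.055)&(z<.14)&(z>.108); print("head",np.percentile(z[m],95),cv2.minAreaRect((P[m][:,:2]*1000).astype(np.float32)))
cv2.imwrite("pics/s5.png",cv2.resize(im[130:330,220:420],(600,600)))
E
```

```text
tcp [0.5703 0.1777 0.1432] rpy [-3.140e+00  3.000e-03  1.115e+00] F [ 0.1 -0.9  0.4] gap 0.0001 t 9.15 
 shift [0.0042 0.0019 0.0541] turn None
head 0.12624200127823695 ((580.2413330078125, -208.11669921875), (54.616966247558594, 93.4296875), 0.9412084221839905)
```

View pics/s5.png

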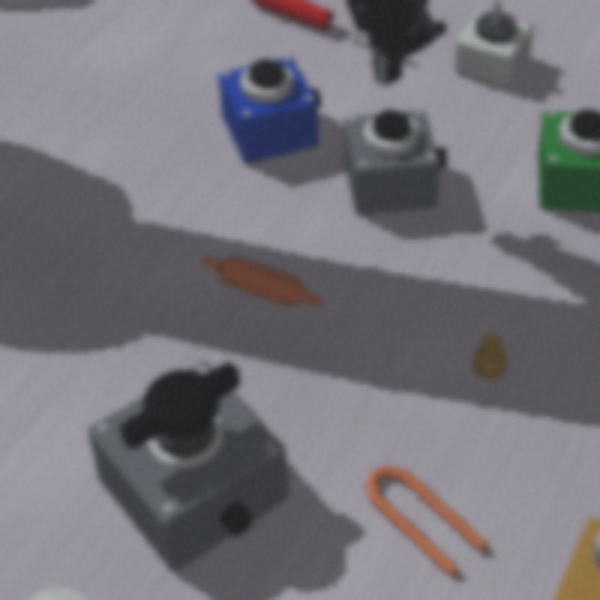

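The mushroom is out and turned back, with its ears at (135,430) and (225,378). The fingertips at (385,75) stand over the grey re-arm button at (392,127). Pressing.

Call:
run_rows:
  rows:
    - {"x": 0.0042,"y": 0.0019,"z": 0.03,"jaw": 0}
    - {"z": 0.02,"jaw": 0}
    - {"z": 0.004,"jaw": 0}
    - {"z": 0.003,"jaw": 0}
    - {"z": 0.002,"jaw": 0}
    - {"z": 0.001,"jaw": 0}
    - {"jaw": 0}

```text
time_s: 9.85
tcp_pos: [0.5753, 0.1807, 0.0852]
eef_rot: [3.14, -0.001, 1.114]
contact_force: [1.1, -3.3, 4.3]
finger_gap: -0.0
finger_force: 2.1
```

```bash
python3 -c "
from h import *
go(.5737,.1805,.083)"
```

```text
tcp [0.5753 0.1807 0.0852] rpy [ 3.140e+00 -1.000e-03  1.114e+00] F [ 1.1 -3.3  4.3] gap -0.0 t 9.85 
 shift [-0.0009 -0.0013  0.0022] turn None
```

Call:
run_rows:
  rows:
    - {"z": 0.0015,"jaw": 0}
    - {"z": 0.0015,"jaw": 0}
    - {"jaw": 0}

```text
time_s: 10.15
tcp_pos: [0.5754, 0.1808, 0.0835]
eef_rot: [3.14, -0.002, 1.114]
contact_force: [-7.7, -5.7, 37.3]
finger_gap: 0.0002
finger_force: 18.6
```

Call:
run_rows:
  rows:
    - {"z": 0.001,"jaw": 0}
    - {"z": 0.001,"jaw": 0}
    - {"jaw": 0}

```text
time_s: 10.45
tcp_pos: [0.5756, 0.1808, 0.083]
eef_rot: [3.14, -0.003, 1.114]
contact_force: [-16.6, -7.5, 66.4]
finger_gap: 0.0003
finger_force: 32.8
```

Fully in, against the end stop. Releasing and checking.

Call:
run_rows:
  rows:
    - {"z": -0.01,"jaw": 0}
    - {"z": -0.03,"jaw": 0}
    - {"z": -0.04,"jaw": 0}
    - {"z": -0.04,"jaw": 0}
    - {"x": -0.04,"jaw": 0}
    - {"x": -0.04,"jaw": 0}
    - {"x": -0.04,"jaw": 0}
    - {"jaw": 0}
    - {"jaw": 0}
    - {"jaw": 0}

```text
time_s: 11.45
tcp_pos: [0.522, 0.0743, 0.1993]
eef_rot: [-3.142, -0.001, 1.116]
contact_force: [-0.1, -0.2, -0.6]
finger_gap: -0.0001
finger_force: 0.0
```

```bash
python3 - <<'E'
from h import *
im,d=arm.get_image("scene"); P=cloud("scene",d); z=P[...,2]; go(.5737,.1805,.2)
for c,lo,rr in(((.58,-.208),.108,.018),((.5737,.1805),.074,.013)):
    m=(d>0)&(np.hypot(P[...,0]-c[0],P[...,1]-c[1])<rr)&(z<.14)&(z>lo); print(np.median(z[m]),m.sum())
b=cv2.imread("pics/scene0.png"); cv2.imwrite("pics/s6.png",np.vstack([b[100:380,130:530],im[100:380,130:530]]))
E
```

```text
tcp [0.5219 0.0743 0.1992] rpy [-3.141 -0.     1.116] F [-0.3 -0.6  1. ] gap -0.0005 t 11.5 
 shift [ 1.181e-01 -1.000e-04 -8.000e-04] turn None
0.1246968615634374 163
0.08316298521446197 47
```

View pics/s6.png

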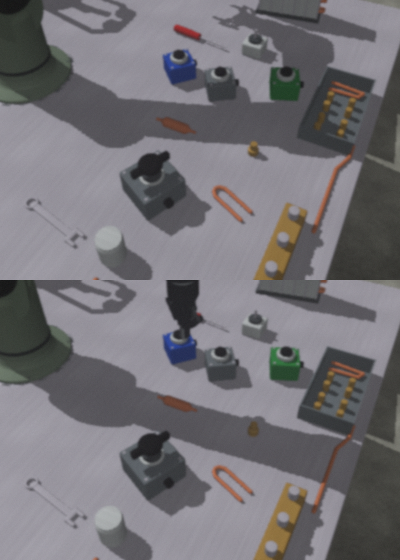

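The before (top) and after (bottom) views show everything in its place. The mushroom is out at 0.1247, the re-arm button is out at 0.083, and the arm is clear.

```bash
python3 -c "
from cell import arm
print(arm.hand_in())"
```

```text
the job is handed in; nothing more can be done
None
```

The job is handed in at about 11.5 s of the 48 s (no verdict was returned): the mushroom was pushed in, stayed latched by itself, was twisted clockwise by an ear and popped out; the re-arm button was then pressed fully in and sprang back, and nothing else on the bench appears to have moved.

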